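# Pump the slack vacuum hold-down of a luthier's workboard

## Task

The workboard is held on the bench by two hand vacuum pumps, and one of them has lost its vacuum: its white indicator pin has sunk, while the other pump's pin stands fully out. Push the plunger knob of the sunk one down with the fingertips, from above, letting it spring back up between strokes, and repeat until its pin stands fully out; then let the plunger come up and move clear. Do not pull the knobs up, do not touch either pin, do not press the other pump, and leave the chisel, plane and glue bottle where they are.

Things in the scene. Friction and masses are not known exactly. Their poses are not given: they have to be found in the camera images.
- workboard: plywood board 360 x 540 x 18 mm lying fixed on the bench, its long side roughly across the robot's front, with a ukulele soundboard (4 mm thick, figure of eight outline, 280 mm long, 200 mm wide) and its low braces on its middle. Origin: centre of its underside; y along the long side. The two pumps stand at its two ends.
- pump_a: hand vacuum pump A, fixed at the left or right end of the board. Grey base 115 x 72 x 10 mm, aluminium barrel 42 mm across, 60 mm high; 52 mm from it the pin's dark steel sleeve, 20 mm across, 50 mm high. Origin: on the barrel's axis at the underside (18 mm above the bench); z up, x towards the sleeve, yaw within 55 degrees of ahead. Its pin starts 0 to 8 mm out: the one to pump.
- plunger_a_top (a point): centre of the top face of pump A's plunger, a flat black plastic push knob 40 mm in diameter and 11 mm thick on a thin rod above the barrel; 95 mm above the pump's underside (113 mm above the bench) at rest, and it moves with the plunger.
- plunger_a (a joint): plunger of pump A: 0 at rest (up), grows as it is pressed straight down, 0.022 m at the bottom stop. A spring (450 N/m, about 10 N at the bottom) brings it back up to within 1 mm of 0 in about 0.2 s; 4 mm of slack above rest (values below 0), not to be used.
- pin_a (a joint): indicator pin of pump A: 0 (sunk) to 0.024 m (fully out, at its stop). Each full stroke of the plunger raises it by about 4 mm, only while the plunger goes down; a shorter stroke raises it less in proportion. It stays as the plunger comes back up. Strokes after it is fully out do no harm.
- pin_a_top (a point): top of pump A's indicator pin, a plain white nylon rod 14 mm in diameter, which stands 2 mm (sunk) to 26 mm (fully out) above its sleeve, i.e. 52 to 76 mm above the pump's underside.
- pump_b: hand vacuum pump B, fixed at the left or right end of the board. Grey base 115 x 72 x 10 mm, aluminium barrel 42 mm across, 60 mm high; 52 mm from it the pin's dark steel sleeve, 20 mm across, 50 mm high. Origin: on the barrel's axis at the underside (18 mm above the bench); z up, x towards the sleeve, yaw within 55 degrees of ahead. Its pin starts fully out: leave it.
- plunger_b_top (a point): centre of the top face of pump B's plunger, a flat black plastic push knob 40 mm in diameter and 11 mm thick on a thin rod above the barrel; 95 mm above the pump's underside (113 mm above the bench) at rest, and it moves with the plunger.
- plunger_b (a joint): plunger of pump B: 0 at rest (up), grows as it is pressed straight down, 0.022 m at the bottom stop. A spring (450 N/m, about 10 N at the bottom) brings it back up to within 1 mm of 0 in about 0.2 s; 4 mm of slack above rest (values below 0), not to be used.
- pin_b (a joint): indicator pin of pump B: 0 (sunk) to 0.024 m (fully out, at its stop). Each full stroke of the plunger raises it by about 4 mm, only while the plunger goes down; a shorter stroke raises it less in proportion. It stays as the plunger comes back up. Strokes after it is fully out do no harm.
- pin_b_top (a point): top of pump B's indicator pin, a plain white nylon rod 14 mm in diameter, which stands 2 mm (sunk) to 26 mm (fully out) above its sleeve, i.e. 52 to 76 mm above the pump's underside.
- chisel_center (a point): loose wood chisel, 206 mm long, 23 mm thick handle, lying on the far edge of the workboard along its long side; the point is at the middle of its length, 11.5 mm up.
- finger_plane_center (a point): loose small brass finger plane, 60 x 24 x 30 mm, lying on the narrow (far) half of the soundboard; the point is at its middle, 13 mm up.
- glue_bottle_center (a point): loose white plastic glue bottle, 40 mm in diameter, 105 mm high, standing upright on the far part of the workboard; the point is on its axis, 50 mm up.

How it is judged:
By the outcome, as a careful person would: the job done as asked, in the order asked, and still so for the second after the job is handed in, with the robot touching nothing.
It also fails if it takes over 38 s, if anything falls off the work surface, if the arm or the gripper's body presses on something with over 40 N, if the wrist force passes 120 N, or if a joint passes its speed limit or range.

## Robot

A 6-joint arm with a two-finger parallel gripper is mounted at the origin on the work surface. World frame = base frame: x ahead of the robot, y to its left, z up, the work surface at z = 0. Lengths are in m, angles in rad, forces in N, time in s.
With the tool pointing down it reaches from about 0.3 to 0.775 m from the base axis. Payload 14.6 kg.
Tool frame: the origin (TCP) lies on the centre line of the jaws, within the pads' length; the fingertips stand 14 mm ahead of it and the grasp point (between the pads) lies 5 mm behind it; z points along the fingers, y is the direction in which the jaws open and shut (so a half turn about z gives the same grasp; the last joint's range is limited). The gripper opens to 94 mm and grips with 3 to 60 N. Pads are 16 mm wide; open, the fingers measure 119 mm over their backs; the gripper's body (75 mm by 177 mm) begins 78 mm behind the grasp point.
Start: joints at [-0.067, 0.3, 1.521, -0, 1.321, -0.067], TCP at [0.55, -0, 0.219] pointing down, gripper open.
Joint ranges: [-3.03, 3.03], [-0.79, 2.21], [0.23, 2.52], [-1.04, 4.18], [0, 3.07], [-2.55, 2.55]. Speed limits (rad/s): [2.22, 2.22, 2.57, 3.14, 3.14, 3.14].

## Interface

Orientations are given as a unit quaternion [w, x, y, z].
In Python, from cell import robot, snapshot, boxes_of, regions_of, spot_point gives the robot as it stands. The module is installed in compiled form; this text tells all that it offers.
- The arm moves only by the tool apply_moves, never from a script. Its argument "plan" is a list of rows, each a list of 5 numbers: the closure in counts, from 0 (fully open) to 255 (shut), then the shift along the tool's x, y, z in m, then the turn about the tool's z in rad. A call has 1 to 10 rows; each row shifts and turns the commanded pose from where the row before left it, along the tool's axes as they then stand; what a row does not reach is not made up. A row lasts 1/8 s, in which the tool goes at most 62.5 mm and 10.7 degrees, less where a joint would pass 70% of its speed; a pose out of reach is approached as far as the arm can. A call is refused whole if a number of a shift passes 0.0625 or a number of a turn 0.188, either way. A call with a gripper value outside its range is refused whole. The fingers move at their own pace and stop on an object; "squeeze" is the grip in N (left out, the last holds). Time passes only in rows, so rows that do not move let the fingers close. It gives the time, the measured TCP pose, the force and the opening at its end, in the units of the state.
- robot.observe(): the state, without advancing time (a new reading comes with each control period).
- snapshot(name): name is "scene" or "side" or "wrist"; returns a dict with "frame" (480x640x3 uint8, blue, green, red), "z_map" (480x640 float32, m along the optical axis (not along the pixel's ray), 0 where there is no reading), "fov_y" (degrees; the focal length in pixels is half the picture's height over the tangent of half this angle, whatever the lens; pixels are square), "cx", "cy" (the principal point, pixels), "R" (3x3) and "t" (3): a world point X has camera coordinates R X + t; the wrist camera has in their place "mount" (4x4, takes a point from camera to tool coordinates, whose origin is the TCP and whose axes are the flange's). Camera axes: x right, y down, z forward; pixel columns grow to the right and rows downward; lengths in m; the calibration is good to about 2 mm. A picture is of the moment at which its call begins: read the wrist's pose just before it.
- robot.sign_off(): hands the job in, once; it reports no verdict.
Trained networks look in the newest picture that a camera, given by its name, has taken for a name from the list of things; names that differ only in an ending like _2 or _b are one class to them, and where a whole thing is asked for, a point or a joint stands for the part that bears it (a point fixed in the world has none). Each returns a list of dicts, best first, with "conf" (0 to 1); they miss things now and then, are a little off and sometimes report something else, mostly with a low value. They report only what shows in the picture. A call takes as long as a camera call.
- boxes_of(name, camera): "position" ([x, y, z] in m, in world coordinates, good to about 4 mm: the middle of the surface that is visible of it).
- regions_of(name, camera): "mask" (480x640 bool, what is visible of it).
- spot_point(name, camera): "position" ([x, y, z] in m, in world coordinates, good to about 4 mm: a listed point, or the origin of a listed thing).
The state is a dict: "t": time; "q": joint angles; "joint_velocities": joint speeds; "tau": joint torques, N m; "ee_pos": TCP position; "orientation": TCP orientation; "force": force on the tool from outside, world axes, zero at the start; "moment": the same for the moment, N m; "opening": finger opening in m.
Only numpy, scipy, OpenCV 4.12 (cv2) and the standard library are available. Lean on these libraries where they do the work, as an engineer would, in place of code of your own. Each camera call takes 0.05 s, during which the arm holds its last target.

## Working session

There is one attempt and no reset: what is moved stays moved. The work goes in short steps, Python scripts to look and compute and a tool call to move; the robot and the scene stay as the last step left them, time stands still between calls to the robot, and variables do not carry over. Pictures are saved under pics/ and viewed, and the job is handed in when it is done.

Besides the shell and the picture viewer there is one more tool, called after ">>>" as a command line: name --pt "numbers of a row" for each row, then --argument value for the rest. apply_moves: Moves the arm, as the interface text tells. Its arguments: {"type":"object","properties":{"plan":{"type":"array","items":{"type":"array","items":{"type":"number"}}},"squeeze":{"type":"number"}},"required":["plan"]}

```bash
mkdir -p pics
python3 - <<'E'
from cell import robot, snapshot, boxes_of, regions_of, spot_point
import cv2,numpy as np
o=robot.observe();print(o['t'],o['ee_pos'],o['orientation'],o['opening'])
for c in ['scene','side']:
    s=snapshot(c);cv2.imwrite(f'pics/{c}0.png',s['frame'])
    for n in ['plunger_a_top','pin_a_top','pump_a','glue_bottle_center']:
        for d in spot_point(n,c): print(c,n,round(d['conf'],2),np.round(d['position'],4))
E
```

```text
0.0 [5.49762288e-01 5.27293618e-06 2.18901112e-01] [-4.24706508e-04  7.07113278e-01  7.07100070e-01 -3.51236152e-04] 0.0938462846674509
scene plunger_a_top 0.95 [0.5564 0.2212 0.113 ]
scene pin_a_top 0.4 [0.5965 0.1875 0.0735]
scene pump_a 0.9 [ 0.5307 -0.1487  0.0196]
scene pump_a 0.86 [0.5591 0.2149 0.0165]
scene glue_bottle_center 0.96 [0.6614 0.1732 0.0634]
side plunger_a_top 0.73 [0.5582 0.2219 0.1131]
side pin_a_top 0.57 [0.5969 0.1929 0.0667]
side pump_a 0.97 [ 0.5325 -0.1511  0.0191]
side pump_a 0.8 [0.5618 0.2202 0.0201]
side glue_bottle_center 0.79 [0.662  0.1724 0.0693]
side glue_bottle_center 0.21 [0.5972 0.1927 0.0704]
```

View pics/scene0.png

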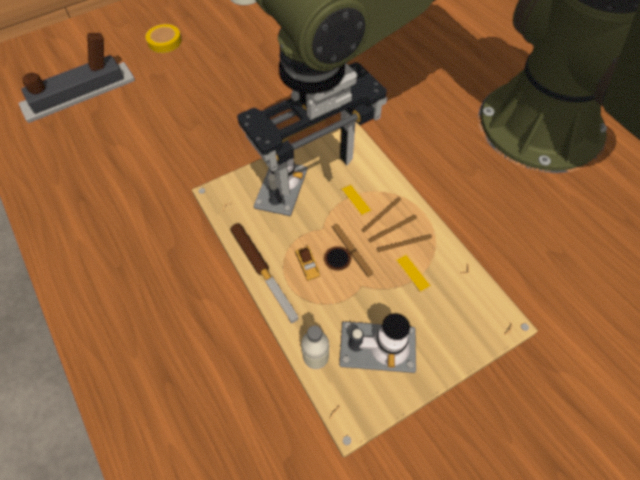

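View pics/side0.png

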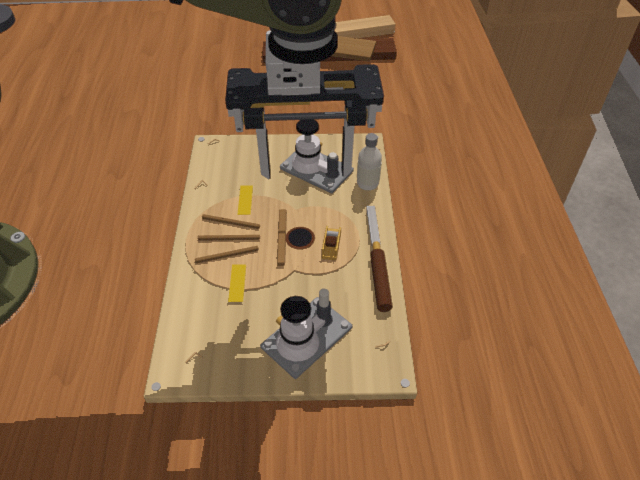

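Two pumps: the left one at y≈+0.22 (scene (395,335), side (307,140)) and the right one at y≈-0.15 (side (297,315)). I'll zoom in on the pins.

Run:
```python
import cv2,numpy as np
a=cv2.imread('pics/side0.png');b=cv2.imread('pics/scene0.png')
r=lambda im,x,y:cv2.resize(im[y:y+100,x:x+100],(400,300) if 0 else (390,390),interpolation=cv2.INTER_CUBIC)
cv2.imwrite('pics/z0.png',np.hstack([r(a,270,110),r(a,255,275)]))
cv2.imwrite('pics/z1.png',np.hstack([r(b,320,290),r(b,235,125)]))
from cell import snapshot,boxes_of,spot_point
for c in ['scene','side']:
    s=snapshot(c)
    for n in ['plunger_a_top','pin_a_top','plunger_b_top','pin_b_top','pin_a','plunger_a']:
        for f in (spot_point,boxes_of):
            try:
                for d in f(n,c): print(c,f.__name__,n,round(d['conf'],2),np.round(d['position'],4))
            except Exception as e: print(n,e)
    # knob top points from depth
    h=480;fl=240/np.tan(np.radians(s['fov_y'])/2)
    v,u=np.mgrid[:480,:640];z=s['z_map']
    P=np.stack([(u-s['cx'])/fl*z,(v-s['cy'])/fl*z,z],-1)
    W=(P-s['t'])@s['R']
    for (x,y) in ((.557,.22),(.531,-.15)):
        m=(z>0)&(np.hypot(W[...,0]-x,W[...,1]-y)<.035)&(W[...,2]>.104)&(W[...,2]<.122)&(s['frame'].max(-1)<90)
        q=W[m]; 
        if len(q): print(c,'knob',len(q),q.mean(0),q.min(0),q.max(0), np.median(q[:,2]))
```

```text
scene call plunger_a_top 0.81 [0.5601 0.2202 0.1108]
scene call plunger_a_top 0.59 [0.6615 0.1719 0.0631]
scene call plunger_a_top 0.84 [0.5598 0.2212 0.1112]
scene call pin_a_top 0.37 [0.5946 0.1902 0.0731]
scene call pin_b_top 0.61 [ 0.5685 -0.1107  0.0936]
scene call pin_b_top 0.56 [ 0.572  -0.1041  0.0872]
pin_a it knows: chisel_center, finger_plane_center, glue_bottle_center, pin_a_top, pin_b_top, plunger_a_top, plunger_b_top, pump, workboard
scene call pin_a 0.39 [ 0.5721 -0.1108  0.0903]
plunger_a it knows: chisel_center, finger_plane_center, glue_bottle_center, pin_a_top, pin_b_top, plunger_a_top, plunger_b_top, pump, workboard
scene call plunger_a 0.58 [0.5594 0.2171 0.1103]
scene knob 566 [0.5601365  0.22155689 0.11108491] [0.54121716 0.2018342  0.10607122] [0.57800087 0.23969597 0.11442638] 0.11108878865984667
side call plunger_a_top 0.77 [0.5576 0.2211 0.1153]
side call plunger_a_top 0.25 [0.6622 0.1739 0.0714]
side call plunger_a_top 0.76 [0.5565 0.2184 0.1148]
side call plunger_a_top 0.55 [ 0.5715 -0.1197  0.0863]
side call pin_a_top 0.52 [0.5975 0.193  0.0717]
side cal
[... 314 characters left out ...]
lunger_b_top, pump, workboard
side call pin_a 0.53 [ 0.5673 -0.1181  0.0875]
side call pin_a 0.23 [ 0.5304 -0.1515  0.1131]
plunger_a it knows: chisel_center, finger_plane_center, glue_bottle_center, pin_a_top, pin_b_top, plunger_a_top, plunger_b_top, pump, workboard
side call plunger_a 0.83 [0.5577 0.2152 0.116 ]
side call plunger_a 0.6 [ 0.5298 -0.1555  0.1151]
side call plunger_a 0.22 [0.6634 0.1601 0.0764]
side knob 292 [0.55776107 0.21510385 0.11208328] [0.53878919 0.1967861  0.10487751] [0.57625075 0.2356766  0.11573263] 0.11241372417320272
side knob 653 [ 0.52936538 -0.15316494  0.11249122] [ 0.5108158  -0.17012258  0.10430711] [ 0.54807672 -0.13216875  0.11681217] 0.11275440149741393
```

View pics/z0.png

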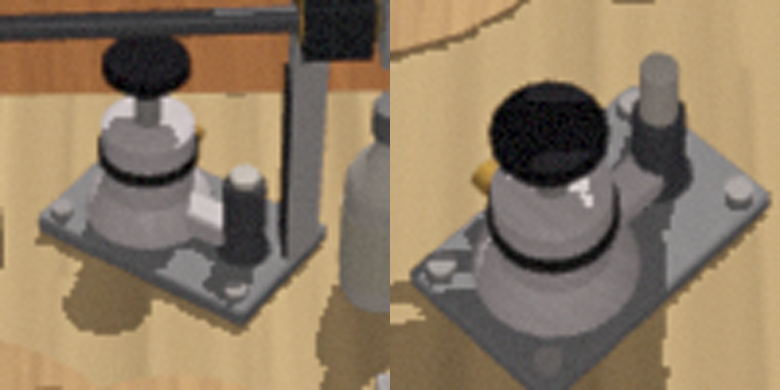

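View pics/z1.png

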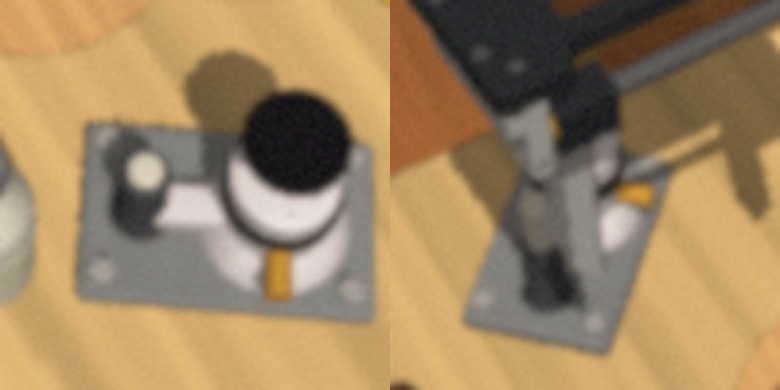

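The left pump's pin is short (top at side (333,158), z≈0.07), while the right one stands about 24 mm out (z≈0.093). So pump A is the left pump, with its knob at about (0.558, 0.220, 0.113). I'll close the fingers and move over it.

>>> apply_moves --pt "255 0.044 0.002 0 0" --pt "255 0.044 0.002 0 0" --pt "255 0.044 0.002 0 0" --pt "255 0.044 0.002 0 0" --pt "255 0.044 0 0 0" --pt "255 0 0 0.03 0" --pt "255 0 0 0.025 0" --pt "255 0 0 0 0" --pt "255 0 0 0 0" --squeeze 20

```text
t: 2.72
ee_pos: [0.5585, 0.22, 0.1657]
orientation: [0.0, 0.707, 0.707, 0.001]
force: [0.0, -0.4, 0.7]
opening: 0.0076
```

```bash
cat > look.py <<'E'
import cv2,numpy as np,sys
from cell import robot,snapshot,spot_point
k=sys.argv[1]
o=robot.observe();print(o['t'],o['ee_pos'],o['force'],o['opening'])
r=lambda im,x,y:cv2.resize(im[y:y+100,x:x+100],(390,390),interpolation=cv2.INTER_CUBIC)
s=snapshot('side')['frame'];c=snapshot('scene')['frame']
cv2.imwrite(f'pics/l{k}.png',np.hstack([r(s,270,90),r(c,325,270)]))
for n in ('plunger_a_top','pin_a_top'):
  for cam in ('side','scene'):
    for d in spot_point(n,cam): print(cam,n,round(d['conf'],2),np.round(d['position'],4))
E
python3 look.py 1
```

```text
2.725 [0.55845352 0.22002695 0.1656637 ] [ 0.0419193  -0.36802738  0.69267671] 0.007578304013096142
side plunger_a_top 0.66 [0.5617 0.2205 0.1161]
scene plunger_a_top 0.7 [0.5565 0.2185 0.1093]
side pin_a_top 0.47 [0.6002 0.1898 0.069 ]
scene pin_a_top 0.59 [0.5985 0.1911 0.0733]
```

View pics/l1.png

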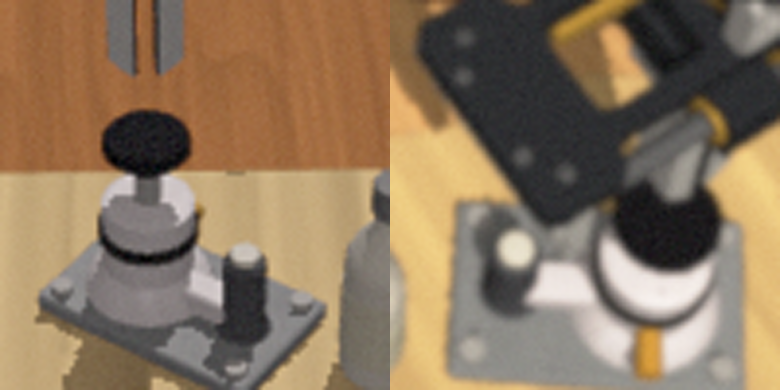

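The fingers are centred over the knob (crop (148,40) above (147,140)). First a measured stroke, to just short of the stop.

>>> apply_moves --pt "255 0 0 0.02 0" --pt "255 0 0 0.01 0" --pt "255 0 0 0 0" --pt "255 0 0 0.015 0" --pt "255 0 0 0.013 0" --pt "255 0 0 0 0" --pt "255 0 0 0 0"

```text
t: 3.9
ee_pos: [0.5588, 0.2203, 0.1071]
orientation: [0.001, 0.707, 0.707, 0.001]
force: [1.3, 0.6, 9.9]
opening: 0.0004
```

>>> apply_moves --pt "255 0 0 0.002 0" --pt "255 0 0 0 0"

```text
t: 4.15
ee_pos: [0.5588, 0.2203, 0.1053]
orientation: [0.001, 0.707, 0.707, 0.001]
force: [0.8, 0.1, 9.6]
opening: 0.0003
```

>>> apply_moves --pt "255 0 0 0.001 0" --pt "255 0 0 0 0"

```text
t: 4.4
ee_pos: [0.5589, 0.2203, 0.1052]
orientation: [0.001, 0.707, 0.707, 0.001]
force: [-2.6, -1.1, 18.3]
opening: 0.0006
```

The stop is at TCP z≈0.105. Now I'll do repeated strokes.

>>> apply_moves --pt "255 0 0 -0.028 0" --pt "255 0 0 0 0" --pt "255 0 0 0 0" --pt "255 0 0 0.018 0" --pt "255 0 0 0.01 0" --pt "255 0 0 0 0" --pt "255 0 0 -0.028 0" --pt "255 0 0 0 0" --pt "255 0 0 0 0"

```text
t: 5.52
ee_pos: [0.5573, 0.2198, 0.1295]
orientation: [-0.001, 0.707, 0.707, -0.001]
force: [-0.2, 0.5, -0.1]
opening: 0.0006
```

```bash
python3 look.py 2
```

```text
5.525 [0.55734735 0.21978002 0.12949504] [-0.18777125  0.48173154 -0.0601101 ] 0.0006247337527023259
side plunger_a_top 0.83 [0.5576 0.222  0.1151]
scene plunger_a_top 0.82 [0.5553 0.2208 0.1097]
side pin_a_top 0.41 [0.5981 0.1897 0.0775]
scene pin_a_top 0.53 [0.5977 0.1888 0.0801]
```

View pics/l2.png

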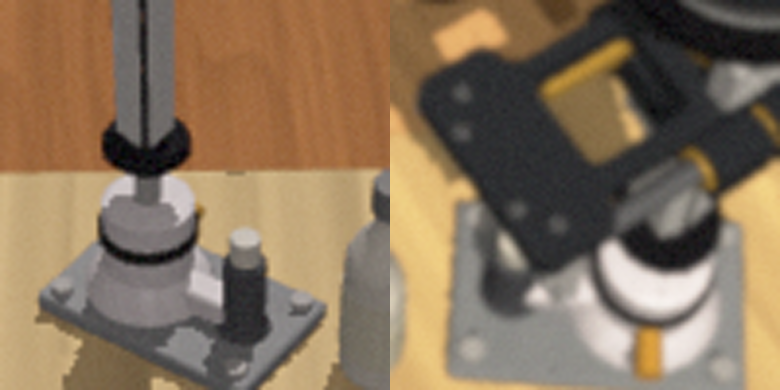

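The pin has risen about 8 mm after two strokes (crop (245,240)). I'll continue.

>>> apply_moves --pt "255 0 0 0.018 0" --pt "255 0 0 0.01 0" --pt "255 0 0 0 0" --pt "255 0 0 -0.028 0" --pt "255 0 0 0 0" --pt "255 0 0 0.018 0" --pt "255 0 0 0.01 0" --pt "255 0 0 0 0" --pt "255 0 0 -0.028 0" --pt "255 0 0 0 0"

```text
t: 7.08
ee_pos: [0.5581, 0.22, 0.1308]
orientation: [0.0, 0.707, 0.707, 0.0]
force: [0.1, -0.4, -0.4]
opening: 0.0008
```

>>> apply_moves --pt "255 0 0 0 0" --pt "255 0 0 0.018 0" --pt "255 0 0 0.01 0" --pt "255 0 0 0 0" --pt "255 0 0 0 0"

```text
t: 7.7
ee_pos: [0.5583, 0.2201, 0.1049]
orientation: [0.0, 0.707, 0.707, 0.001]
force: [-10.9, -3.8, 33.5]
opening: 0.0002
```

>>> apply_moves --pt "255 0 0 -0.028 0" --pt "255 0 0 0 0" --pt "255 0 0 0 0"

```text
t: 8.07
ee_pos: [0.5573, 0.2198, 0.1293]
orientation: [-0.001, 0.707, 0.707, -0.001]
force: [-0.3, -0.1, -0.5]
opening: 0.0006
```

```bash
python3 look.py 3
```

```text
8.075 [0.55732544 0.21976856 0.12934429] [-0.31002025 -0.06671365 -0.46612333] 0.0005804022184626059
side plunger_a_top 0.68 [0.5599 0.2205 0.1142]
scene plunger_a_top 0.81 [0.5567 0.2185 0.1121]
side pin_a_top 0.61 [0.5991 0.1907 0.0903]
scene pin_a_top 0.48 [0.594  0.192  0.0932]
```

View pics/l3.png

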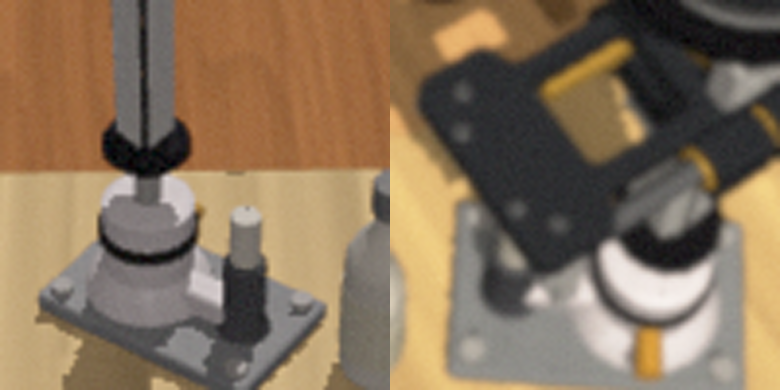

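The pin is now about 23 mm above its sleeve (crop (246,212)), nearly out. I'll do three more strokes for margin, slightly shallower, since the last one pushed 33 N against the stop.

>>> apply_moves --pt "255 0 0 0.017 0" --pt "255 0 0 0.01 0" --pt "255 0 0 0 0" --pt "255 0 0 -0.028 0" --pt "255 0 0 0 0" --pt "255 0 0 0 0" --pt "255 0 0 0.018 0" --pt "255 0 0 0.01 0" --pt "255 0 0 0 0"

```text
t: 9.5
ee_pos: [0.5584, 0.2202, 0.105]
orientation: [0.0, 0.707, 0.707, 0.001]
force: [-5.8, -1.9, 22.1]
opening: 0.0005
```

>>> apply_moves --pt "255 0 0 -0.028 0" --pt "255 0 0 0 0" --pt "255 0 0 0 0" --pt "255 0 0 0.018 0" --pt "255 0 0 0.01 0" --pt "255 0 0 0 0" --pt "255 0 0 -0.028 0" --pt "255 0 0 0 0" --pt "255 0 0 0 0"

```text
t: 10.62
ee_pos: [0.5574, 0.2198, 0.1304]
orientation: [-0.001, 0.707, 0.707, -0.001]
force: [-0.3, 0.4, -0.7]
opening: 0.0007
```

```bash
python3 look.py 4
```

```text
10.625 [0.55735611 0.21979609 0.13043303] [-0.34966055  0.35833284 -0.68981696] 0.000681152309529229
side plunger_a_top 0.68 [0.5564 0.2209 0.1164]
scene plunger_a_top 0.85 [0.5572 0.2206 0.113 ]
side pin_a_top 0.42 [0.601  0.1908 0.0884]
scene pin_a_top 0.42 [0.5961 0.1909 0.0963]
```

View pics/l4.png

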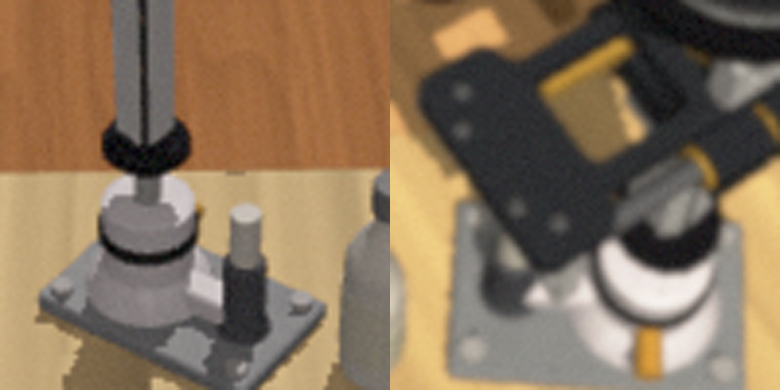

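Three more strokes raised the pin by under 1 mm (crop top ~206), so it is at its stop. I'll lift clear.

>>> apply_moves --pt "255 0 0 -0.03 0" --pt "255 0 0 -0.04 0" --pt "255 0 0 -0.04 0" --pt "255 -0.04 0 0 0" --pt "255 -0.04 0 0 0" --pt "255 -0.04 0 0 0" --pt "255 0 0 0 0" --pt "255 0 0 0 0"

```text
t: 11.92
ee_pos: [0.558, 0.1005, 0.2424]
orientation: [-0.0, 0.707, 0.707, 0.0]
force: [-0.2, -0.0, -0.1]
opening: 0.0008
```

```bash
python3 look.py 5
python3 - <<'E'
import cv2,numpy as np
from cell import robot,snapshot,spot_point
cv2.imwrite('pics/side_end.png',snapshot('side')['frame'])
for n in ('pin_b_top','glue_bottle_center','pin_a_top'):
    for d in spot_point(n,'side'): print(n,round(d['conf'],2),np.round(d['position'],4))
E
```

```text
11.925 [0.55801472 0.10051938 0.24239568] [-0.22768388 -0.00086545 -0.13850001] 0.0007607234212593562
side plunger_a_top 0.91 [0.5569 0.2225 0.1152]
side plunger_a_top 0.34 [ 0.5714 -0.1099  0.093 ]
scene plunger_a_top 0.77 [0.5576 0.2208 0.1105]
side pin_a_top 0.7 [0.5993 0.1914 0.0897]
scene pin_a_top 0.64 [0.5955 0.19   0.0933]
pin_b_top 0.67 [ 0.5731 -0.1093  0.093 ]
glue_bottle_center 0.85 [0.6637 0.1706 0.0692]
pin_a_top 0.43 [0.5976 0.1922 0.0901]
```

View pics/side_end.png

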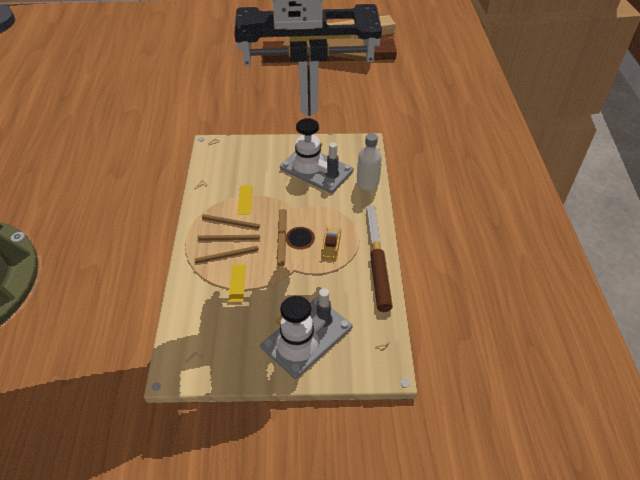

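View pics/l5.png

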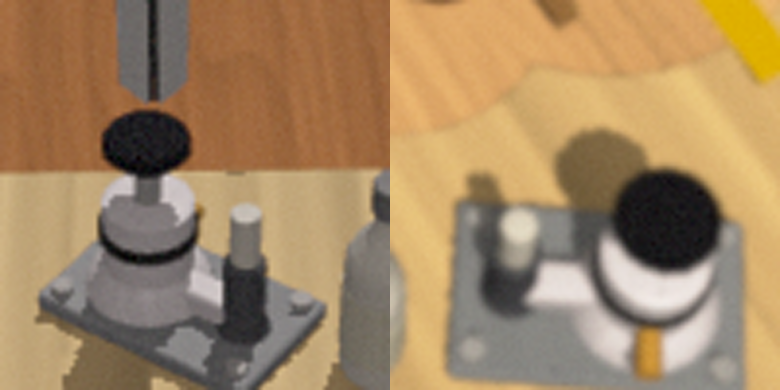

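Both pins stand equally tall (side (333,150) and (324,295)), the plunger is up, and nothing else has moved.

```bash
python3 -c "
from cell import robot
print(robot.sign_off())"
```

```text
the job is handed in; nothing more can be done
None
```

Pump A, the left one at about (0.558, 0.220), was the one with the sunk pin. I gave its plunger eight strokes with the closed fingertips, letting it spring back up each time, then lifted clear and handed the job in at about 12 s.

- **Pin:** its top rose from about z 0.070 to 0.090–0.093, against about 0.093 for pump B's and a nominal 0.094 when fully out. The last three strokes raised it by less than 1 mm, so I take it to be at its stop. The networks' single readings scatter by up to about 8 mm between the two cameras, so I relied on that comparison as well as the pictures.
- **Plunger:** it is back up, with its top at z 0.111–0.115 against a nominal 0.113.
- **Other things:** in the last picture pump B, the chisel, the plane and the glue bottle are where they started.
- **Force:** the highest I read was about 35 N, with the fingertips against the plunger's stop. I made the remaining strokes slightly shallower after that. Forces were only read at the end of each move, so a brief higher peak could have gone unseen.

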